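Zero a coffee grinder and set it four clicks off the burrs

TASK

The coffee grinder has been taken apart for cleaning, so its zero is lost. Turn the knurled collar clockwise until you feel the burrs just touch, without forcing them, then back it off four clicks and leave it there. Finish by putting the wooden lid back on the grinder's throat, with the other things on the counter left where they are.

Things in the scene. Friction and masses are not known exactly. Their poses are not given: they have to be found in the camera images.
- grinder: Coffee grinder, fixed: dark foot 190 x 112 x 14 mm (125 mm ahead of the axis, 65 behind), white upright motor housing 96 mm across, on it an aluminium burr chamber 106 mm across whose flat top, 190 mm above the counter, has 24 engraved marks 15 degrees apart. Spout 75 mm in front of the axis, 116 to 178 mm up. Origin: on the upright axis at counter height, z up, front to its own -x.
- collar (a joint): Turn of the collar, rad: falls turning clockwise seen from above (finer). Clicks into a notch every 0.2618 rad (15 deg; up to 0.25 N m); let go, it settles in the nearest notch. Burrs touch 2 to 5 clicks below the start, at an unknown value: a firm stop 0.1 click past a notch, that notch being zero. 0.3 to 0.6 N m is a clear touch, 1 N m (some 0.06 rad more of the hand) forces the burrs.
- collar_grip (a point): Grip point on the axis of the collar, 18 mm above its underside. The collar: dark knurled upright cylinder, 64 mm across, 28 mm tall, 206 to 234 mm above the counter, one bright line on its rim; does not slide or tilt. Below it 16 mm of free height round a 52 mm neck, then the chamber's top. A 46 mm steel throat tube rises from its middle, 15 mm above its top.
- throat_rim (a point): Centre of the open top of the intake throat, 249 mm above the counter: upright steel tube fixed to the grinder, on the collar's axis, 46 mm outside, 40 mm bore, 37 mm deep.
- lid: Loose dark wooden lid of the throat, upright on the counter, on the left or the right: plug 35 mm across and 12 mm long below, flange 54 mm across and 8 mm thick, round knob 22 mm across and 26 mm tall on top; 46 mm tall, 40 to 85 g. Origin: centre of the plug's underside, z up through the knob. On the throat the plug is inside and the flange rests on the rim: origin 12 mm below the rim.
- tamper: Espresso tamper: steel disc 58 mm across and 22 mm thick with a wooden knob handle, 84 mm tall, standing on its disc. May stand on either side. Origin: centre of its underside, z up.
- dosing_cup: Small open steel cup, 54 mm across, 56 mm tall, standing on the front of the grinder's foot under the spout. Origin: centre of its underside.
- mug: White ceramic mug, 76 mm across, 85 mm tall, behind the grinder. Origin: centre of its underside; handle on its +y side.
- pitcher: Steel milk pitcher, 80 mm across, 95 mm tall, behind the grinder. Origin: centre of its underside; handle on its +y side.
- scale: Flat black coffee scale, 130 x 120 x 25 mm, behind the grinder. Origin: centre of its underside.
- brush: Small wooden cleaning brush, 150 mm long, lying on the counter, at the left. Origin: on its underside; it lies along its own x.
Mind the look-alikes: they are no part of the job. What is shaped like the grinder but purple is not meant. Leave any pink look-alike of the lid alone.

How it is judged:
By the outcome, as a careful person would: the job done as asked, in the order asked, and still so for the second after the job is handed in, with the robot touching nothing.
It also fails if it takes over 67 s, if anything falls off the work surface, if the arm or the gripper's body presses on something with over 40 N, if the wrist force passes 120 N, or if a joint passes its speed limit or range.

ROBOT

A 6-joint arm with a two-finger parallel gripper is mounted at the origin on the work surface. World frame = base frame: x ahead of the robot, y to its left, z up, the work surface at z = 0. Lengths are in mm, angles in rad, forces in N, time in s.
With the tool pointing down it reaches from about 325 to 875 mm from the base axis. Payload 4.4 kg.
Tool frame: the origin (TCP) lies on the centre line of the jaws, within the pads' length; the fingertips stand ahead of it and the grasp point (between the pads) lies 6 mm ahead of it (ctrl.tcp_to_tips is the z of the fingertips in the tool frame, in mm); z points along the fingers, y is the direction in which the jaws open and shut (so a half turn about z gives the same grasp; the last joint's range is limited). The gripper opens to 85 mm and grips with 20 to 120 N. Pads are 22 mm wide; open, the fingers measure 114 mm over their backs; the gripper's body (76 mm by 85 mm) begins 54 mm behind the grasp point. The pads swing forward as they close: fully open they stand 13 mm farther back than shut.
Start: joints at [1.046, 0.207, 1.542, -0, 1.393, -0.15], TCP at [209.974, 535.293, 256.282] pointing down, gripper open.
Joint ranges: [-2.73, 2.73], [-0.86, 2.22], [0.23, 2.46], [-1.11, 4.25], [0.08, 2.63], [-2.82, 2.82]. Speed limits (rad/s): [2.79, 2.79, 3.14, 3.14, 3.14, 3.14].

INTERFACE

Orientations are given as a 3x3 rotation matrix whose columns are the frame's x, y, z axes.
In Python, from plant import ctrl, sensors, optics gives the robot as it stands. Calls block until the motion is done:
- ctrl.move_ptp(position, orientation): joint-space move of the TCP to a pose.
- ctrl.move_l(position, rot=None, vel=150, threshold=None): straight line of the TCP; rot=None keeps the orientation; vel is the mean speed in mm/s. With threshold (N) it stops when the force on the tool has changed by that much, and returns True; else False.
- ctrl.set_joints(angles): joint-space move.
- ctrl.gripper_to(opening, force=None): finger opening in mm; force is the grip in N (None keeps the last); returns when the fingers have stopped.
- ctrl.hold(seconds).
- ctrl.solve_ik(position, orientation): joint angles nearest the present ones, or None.
- sensors.read_state(): the state.
- optics.grab_frame(name): name is "scene" or "top" or "wrist"; returns (picture, depth): 420x560x3 uint8, red, green, blue; 420x560 float32, mm along the optical axis (not along the pixel's ray), 0 where there is no reading.
- optics.camera_params(name): a dict with "mtx" (3x3 intrinsics, pixels), "R" (3x3) and "t" (3): a world point X has camera coordinates R X + t; the wrist camera has in their place "T_tool_cam" (4x4, takes a point from camera to tool coordinates, whose origin is the TCP and whose axes are the flange's). Camera axes: x right, y down, z forward; pixel columns grow to the right and rows downward; lengths in mm; the calibration is good to about 2 mm. A picture is of the moment at which its call begins: read the wrist's pose just before it. camera_params takes no time and is no camera call.
A pose or a line that the arm cannot do raises ctrl.MotionError and nothing moves.
- ctrl.finish_job(): hands the job in, once; it reports no verdict.
The state is a dict: "t": time; "q": joint angles; "qvel": joint speeds; "tau": joint torques, N m; "eef_pos": TCP position; "eef_rot": TCP orientation; "force": force on the tool from outside, world axes, zero at the start; "wrist_torque": the same for the moment, N m; "grip_width": finger opening in mm.
Only numpy, scipy, OpenCV 4.12 (cv2) and the standard library are available. Lean on these libraries where they do the work, as an engineer would, in place of code of your own. Each camera call takes 0.05 s, during which the arm holds its last target.

## Working session

There is one attempt and no reset: what is moved stays moved. The work goes in short steps, each a Python script; the robot and the scene stay as the last script left them, time stands still between calls to the robot, and variables do not carry over. Pictures are saved under pics/ and viewed, and the job is handed in when it is done.

```bash
ls; mkdir -p pics; python3 - <<'E'
from plant import ctrl,sensors,optics
import cv2,numpy as np
s=sensors.read_state();print(s['t'],s['eef_pos'],s['grip_width'],ctrl.tcp_to_tips)
for n in ['scene','top']:
    p,d=optics.grab_frame(n);cv2.imwrite(f'pics/{n}0.png',p[:,:,::-1]);np.savez(f'/tmp/{n}0.npz',p=p,d=d)
    c=optics.camera_params(n);print(n,c)
print(optics.camera_params('wrist'))
E
```

```text
pics
0.0 [209.59619386 534.65901109 255.08723076] 85.42280210366708 25.0
scene {'mtx': array([[452.10476373,   0.        , 276.94190687],
       [  0.        , 452.10476373, 210.2370714 ],
       [  0.        ,   0.        ,   1.        ]]), 'R': array([[-0.84520576,  0.53443948, -0.00129151],
       [ 0.38002753,  0.5993036 , -0.70456673],
       [-0.37577427, -0.59599466, -0.70963657]]), 't': array([ 461.08389126,  -96.64281401, 1601.126697  ])}
top {'mtx': array([[508.21414037,   0.        , 275.15563585],
       [  0.        , 508.21414037, 207.2074861 ],
       [  0.        ,   0.        ,   1.        ]]), 'R': array([[-0.02060359, -0.99973532, -0.01023645],
       [-0.9981162 ,  0.02115986, -0.05758735],
       [ 0.05778871,  0.00903066, -0.99828799]]), 't': array([  43.15053949,  574.05194889, 1515.98098767])}
{'mtx': array([[314.37506397,   0.        , 281.13337303],
       [  0.        , 314.37506397, 206.56813839],
       [  0.        ,   0.        ,   1.        ]]), 'T_tool_cam': array([[-1.68490483e-04, -9.58914932e-01, -2.83693718e-01,
         7.12906891e+01],
       [ 9.99999447e-01, -4.56018105e-04,  9.47473152e-04,
         1.31213656e+00],
       [-1.03791562e-03, -2.83693401e-01,  9.58914478e-01,
        -1.18618591e+02],
       [ 0.00000000e+00,  0.00000000e+00,  0.00000000e+00,
         1.00000000e+00]])}
```

View pics/scene0.png

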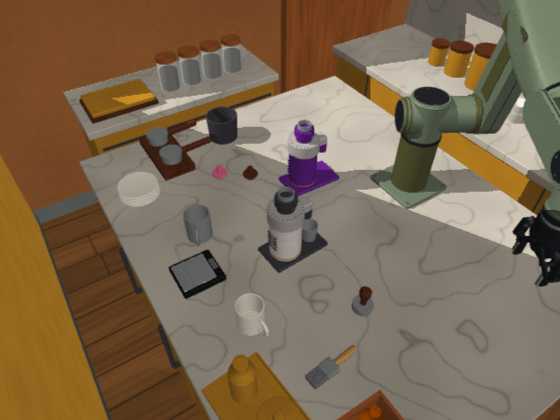

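View pics/top0.png

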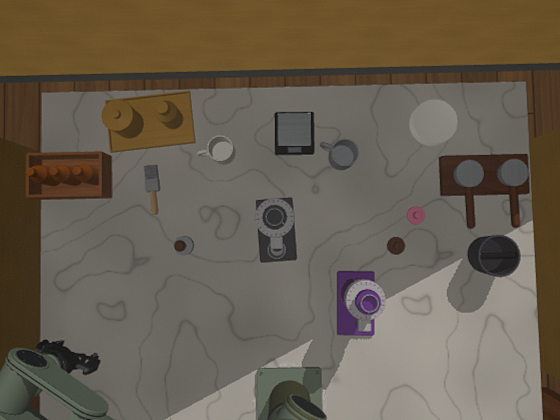

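The scene shows a white-and-aluminium grinder at scene (285,225) / top (275,216), and a purple look-alike at top (365,298). The dark lid is at top (396,245), with a pink look-alike at (416,215) and the tamper at (183,245), which is knobbed but has a steel disc. My choices are the white grinder and the dark brown lid. Next I check both in a crop and measure them.

```bash
cat > h.py <<'E'
import numpy as np,cv2
from plant import ctrl,sensors,optics
def ray(cam,u,v,z):
    c=optics.camera_params(cam);R,t=c['R'],c['t']
    o=-R.T@t; d=R.T@np.linalg.inv(c['mtx'])@np.array([u,v,1.]); return o+d*(z-o[2])/d[2]
def proj(cam,X):
    c=optics.camera_params(cam);p=c['mtx']@(c['R']@np.array(X,float)+c['t']);return p[:2]/p[2]
def cloud(cam,d,s=None):
    c=optics.camera_params(cam);h,w=d.shape;u,v=np.meshgrid(np.arange(w),np.arange(h))
    P=np.stack([(u-c['mtx'][0,2])/c['mtx'][0,0]*d,(v-c['mtx'][1,2])/c['mtx'][1,1]*d,d],-1)
    if cam=='wrist':
        T=c['T_tool_cam'];P=P@T[:3,:3].T+T[:3,3];P=P@np.array(s['eef_rot']).T+s['eef_pos']
    else: P=(P-c['t'])@c['R']
    P[d<=0]=np.nan
    return P
E
python3 - <<'E'
from h import *
T=np.load('/tmp/top0.npz');S=np.load('/tmp/scene0.npz')
a=cv2.resize(T['p'][180:340,230:440],None,fx=3.8,fy=3.8,interpolation=cv2.INTER_CUBIC)[:600,:800]
cv2.imwrite('pics/crop_top.png',a[:,:,::-1])
b=cv2.resize(S['p'][110:270,195:345],None,fx=3.7,fy=3.7,interpolation=cv2.INTER_CUBIC)
cv2.imwrite('pics/crop_scene.png',b[:,:,::-1])
for n,D in (('top',T),('scene',S)):
    P=cloud(n,D['d']);hsv=cv2.cvtColor(D['p'],cv2.COLOR_RGB2HSV)
    # lid
    c=ray('top',396,245,20)
    m=(np.hypot(P[...,0]-c[0],P[...,1]-c[1])<45)&(P[...,2]>8)&(P[...,2]<60)
    print(n,'lid guess',c,'n',m.sum(),'mean',P[m].mean(0),'max',P[m].max(0),'min',P[m].min(0), 'rgb',D['p'][m].mean(0))
    c=ray('top',275,216,234)
    r=np.hypot(P[...,0]-c[0],P[...,1]-c[1])
    for lo,hi in((180,198),(225,240),(243,256)):
        m=(r<80)&(P[...,2]>lo)&(P[...,2]<hi)
        if m.sum()>5:
            q=P[m];(x,y),rr=cv2.minEnclosingCircle(q[:,:2].astype(np.float32));print(n,lo,m.sum(),'circ',x,y,rr,np.median(q[:,2]))
E
```

```text
top lid guess [ 453.84104887 -327.75024625   20.        ] n 266 mean [ 452.68594094 -326.39966674   24.02694447] max [ 486.16963178 -300.14466481   51.70337793] min [ 423.64506855 -372.45171544    8.00135533] rgb [62.05263158 45.77443609 38.07518797]
top 180 768 circ 524.9110107421875 29.035846710205078 64.81028747558594 190.26976944635848
top 225 391 circ 537.0849609375 31.404342651367188 32.02218246459961 234.43925957594175
top 243 66 circ 537.6566772460938 31.258350372314453 22.68807601928711 248.96045720203244
scene lid guess [ 453.84104887 -327.75024625   20.        ] n 147 mean [ 458.03212379 -320.91685137   25.03605903] max [ 481.7027742  -298.30975629   47.38632194] min [ 427.7552503  -352.1951124     8.86641007] rgb [61.55102041 35.63265306 22.65986395]
scene 180 559 circ 528.9550170898438 37.107749938964844 65.12699127197266 189.26248175915097
scene 225 263 circ 540.5867919921875 34.30349349975586 32.023380279541016 233.46543637780303
scene 243 84 circ 539.7490234375 31.585479736328125 25.20147705078125 246.65451531065978
```

View pics/crop_top.png

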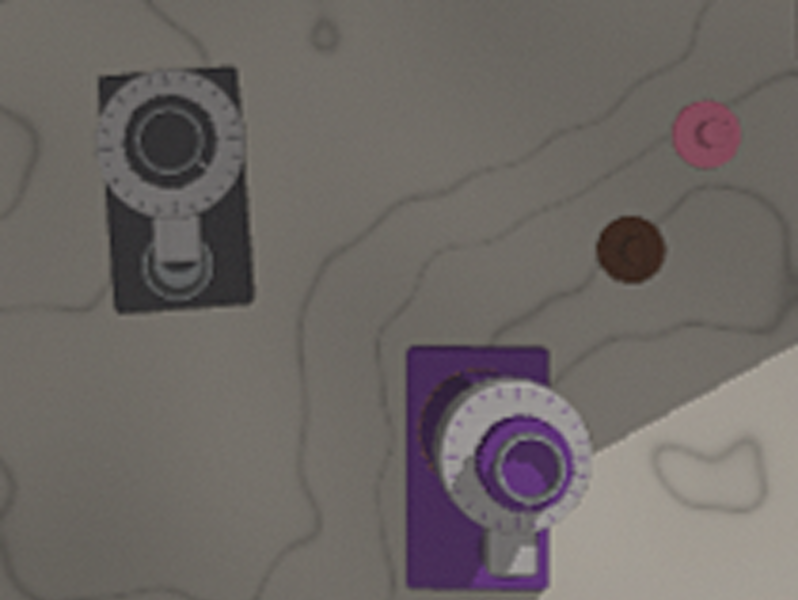

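View pics/crop_scene.png

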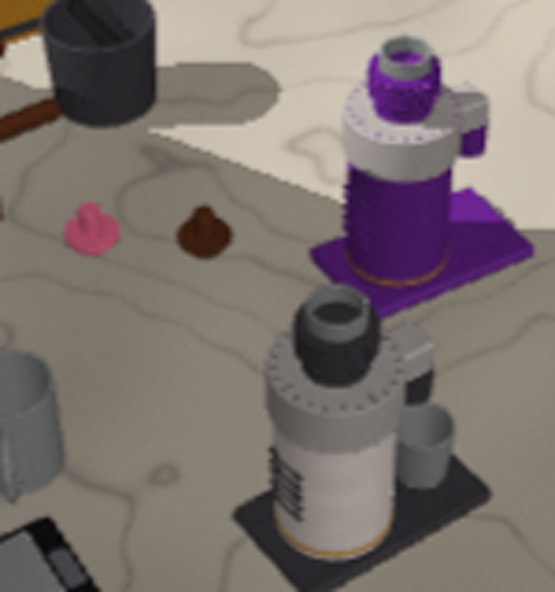

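The crops confirm both choices: the white grinder with its dark collar and the bright line at crop (205,163), and the brown lid at crop (630,250). The grinder axis comes out near (537,31) and the heights match the description (190/234/249). I'll refine with the wrist camera from above.

```bash
cat >> h.py <<'E'
def Rd(a):
    return np.array([[np.cos(a),np.sin(a),0],[np.sin(a),-np.cos(a),0],[0,0,-1.]])
E
python3 - <<'E'
from h import *
for a in np.arange(-3,3.2,.5):
    q=ctrl.solve_ik([537,31,380],Rd(a)); print(round(a,1),None if q is None else np.round(q,2))
s=sensors.read_state();print(np.round(s['eef_rot'],3),s['force'],s['wrist_torque'])
E
```

```text
-3.0 [-0.1   0.06  1.46 -0.    1.63 -1.82]
-2.5 [-0.1   0.06  1.46 -0.    1.63 -2.32]
-2.0 [-0.1   0.06  1.46 -0.    1.63 -2.82]
-1.5 None
-1.0 [-0.1   0.06  1.46 -0.    1.63  2.47]
-0.5 [-0.1   0.06  1.46 -0.    1.63  1.97]
0.0 [-0.1   0.06  1.46 -0.    1.63  1.47]
0.5 [-0.1   0.06  1.46 -0.    1.63  0.97]
1.0 [-0.1   0.06  1.46 -0.    1.63  0.47]
1.5 [-0.1   0.06  1.46 -0.    1.63 -0.03]
2.0 [-0.1   0.06  1.46 -0.    1.63 -0.53]
2.5 [-0.1   0.06  1.46 -0.    1.63 -1.03]
3.0 [-0.1   0.06  1.46 -0.    1.63 -1.53]
[[-0.931  0.365 -0.001]
 [ 0.365  0.931 -0.002]
 [ 0.    -0.002 -1.   ]] [ 0.11146346 -0.73008657 -1.12153187] [ 0.02358498  0.02299409 -0.02700683]
```

```bash
python3 - <<'E'
from h import *
s=sensors.read_state();
ctrl.move_l([s['eef_pos'][0],s['eef_pos'][1],380],vel=250)
ctrl.move_ptp([537,31,380],Rd(2.27))
s=sensors.read_state();p,d=optics.grab_frame('wrist')
print(s['t'],s['eef_pos'],np.round(s['q'],3));cv2.imwrite('pics/w1.png',p[:,:,::-1]);np.savez('/tmp/w1.npz',p=p,d=d,pos=s['eef_pos'],rot=s['eef_rot'])
P=cloud('wrist',d,s)
r=np.hypot(P[...,0]-537,P[...,1]-31)
for lo,hi,rm in((228,240,40),(243,256,30),(185,195,62)):
    m=(r<rm)&(P[...,2]>lo)&(P[...,2]<hi)
    q=P[m];(x,y),rr=cv2.minEnclosingCircle(q[:,:2].astype(np.float32));print(lo,m.sum(),'circ',x,y,rr,np.median(q[:,2]))
E
```

```text
2.8917 [536.93757554  31.87144029 380.01462205] [-0.102  0.059  1.456  0.     1.627 -0.802]
228 3148 circ 539.1033325195312 32.45413589477539 32.307682037353516 234.92417270157705
243 750 circ 539.1917114257812 32.66065216064453 22.9822998046875 249.57715877183722
185 4144 circ 539.0648193359375 32.82902908325195 52.82252883911133 190.8975065243212
```

View pics/w1.png

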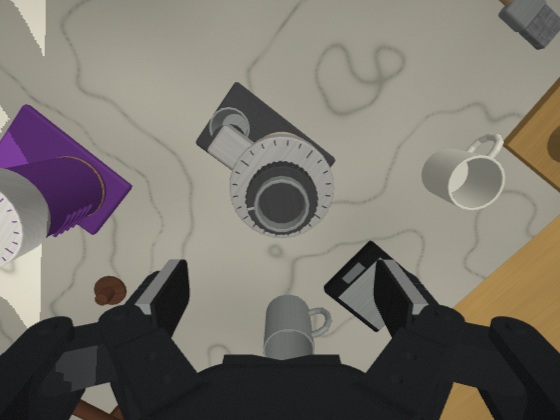

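```bash
cat >> h.py <<'E'
C=np.array([538.8,32.4])
def line_angle(p,d,s):
    P=cloud('wrist',d,s);dx=P[...,0]-C[0];dy=P[...,1]-C[1];r=np.hypot(dx,dy)
    g=p.astype(int).min(-1);m=(r>25.5)&(r<34)&(P[...,2]>203)&(P[...,2]<238)
    th=np.median(g[m]);mm=m&(g>th+50)
    v,u=np.nonzero(mm)
    return len(u),th,(np.c_[u,v].mean(0) if len(u) else None),np.degrees(np.arctan2(dy[mm].mean(),dx[mm].mean())) if len(u) else None
E
python3 - <<'E'
from h import *
f=np.load('/tmp/w1.npz');s=dict(eef_pos=f['pos'],eef_rot=f['rot'])
print(line_angle(f['p'],f['d'],s))
a=cv2.resize(f['p'][130:245,220:345],None,fx=5,fy=5,interpolation=cv2.INTER_CUBIC);cv2.imwrite('pics/w1c.png',a[:,:,::-1])
E
```

```text
(34, np.float64(61.0), array([282.17647059, 196.14705882]), np.float64(107.9581446356761))
```

View pics/w1c.png

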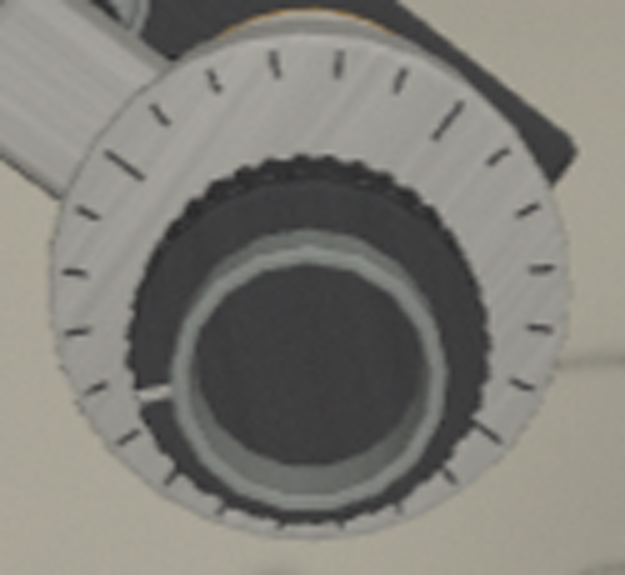

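```bash
cat >> h.py <<'E'
def line_angle(p,d,s,z=234.):
    # pixels cast onto the collar's top plane, polar about the axis
    c=optics.camera_params('wrist');T=c['T_tool_cam'];R=np.array(s['eef_rot']);Rc=R@T[:3,:3];o=R@T[:3,3]+s['eef_pos']
    h,w=d.shape;u,v=np.meshgrid(np.arange(w),np.arange(h))
    D=np.stack([u,v,np.ones_like(u)],-1)@np.linalg.inv(c['mtx']).T@Rc.T
    X=o+D*((z-o[2])/D[...,2])[...,None]
    dx=X[...,0]-C[0];dy=X[...,1]-C[1];r=np.hypot(dx,dy)
    m=(r>27)&(r<31);g=p.astype(int).min(-1)
    n,lab,st,ce=cv2.connectedComponentsWithStats((m&(g>np.median(g[m])+40)).astype(np.uint8))
    out=[]
    for i in range(1,n):
        k=lab==i
        out.append((int(st[i,4]),np.round(ce[i],1).tolist(),round(float(np.degrees(np.arctan2(dy[k].mean(),dx[k].mean()))),1)))
    return sorted(out,reverse=True)[:4]
E
python3 - <<'E'
from h import *
f=np.load('/tmp/w1.npz');s=dict(eef_pos=f['pos'],eef_rot=f['rot'])
print(line_angle(f['p'],f['d'],s))
# descend and grip
ctrl.move_l([C[0],C[1],300],vel=150)
ctrl.move_l([C[0],C[1],230],vel=60,threshold=8)
s=sensors.read_state();print(s['t'],s['eef_pos'],s['force'],s['wrist_torque'])
ctrl.gripper_to(50,force=45)
s=sensors.read_state();print(s['t'],s['eef_pos'],s['grip_width'],s['force'],s['wrist_torque'],s['eef_rot'][:,1],np.round(s['q'],4))
E
```

```text
[(50, [281.8, 229.3], -48.4), (12, [249.0, 208.5], -125.8), (4, [301.5, 222.5], -7.7), (2, [264.5, 225.5], -82.7)]
4.9417 [539.20786338  32.35897494 230.59953181] [-1.14172821 -0.34140131 -0.27622712] [ 0.06329081 -0.05207908 -0.02301795]
5.2833 [537.76598849  31.17737066 231.38056354] 62.811412021552115 [-6.47323524 -3.27640057  7.90611187] [-0.66385128  1.1131286   0.0768336 ] [ 0.76514856  0.64384171 -0.00394136] [-0.101   0.1534  1.657  -0.0034  1.3334 -0.7997]
```

```bash
python3 - <<'E'
from h import *
s=sensors.read_state();p=np.array(s['eef_pos'])
ctrl.move_l([p[0],p[1],230.6],vel=30)
s=sensors.read_state();print(s['t'],s['eef_pos'],s['force'],s['wrist_torque'],np.round(s['q'],4))
q=np.array(ctrl.solve_ik([p[0],p[1],230.6],Rd(2.27)));print(q)
# one click in small steps
for k in range(1,14):
    q2=q.copy();q2[5]+=0.03*k
    ctrl.set_joints(q2)
    s=sensors.read_state();a=np.array(s['eef_rot'])[:,1]
    print(round(s['t'],2),round(.03*k,3),'yaw',round(np.arctan2(a[1],a[0]),3),np.round(s['wrist_torque'],3),np.round(s['force'],1))
    if abs(s['wrist_torque'][2])>0.35: break
E
```

```text
5.5333 [537.66899422  31.0586241  231.3876238 ] [-2.08223671  0.41149111  6.25470034] [-0.33960781  0.77918092  0.04237196] [-1.0280e-01  1.5160e-01  1.6591e+00 -5.0000e-04  1.3309e+00 -8.0200e-01]
[-1.02804132e-01  1.52491848e-01  1.65973259e+00 -4.44089210e-16
  1.32936821e+00 -8.02007805e-01]
5.78 0.03 yaw 0.669 [-0.338  0.843 -0.1  ] [-3.5  1.2  6.1]
6.03 0.06 yaw 0.639 [-0.281  0.897 -0.07 ] [-1.5  0.   6.5]
6.28 0.09 yaw 0.609 [-0.368  0.961 -0.268] [-2.7 -0.6  6.2]
6.53 0.12 yaw 0.579 [-0.308  0.879 -0.223] [-2.2  1.   6.3]
6.78 0.15 yaw 0.549 [-0.368  0.895 -0.198] [-2.   0.9  5.4]
7.03 0.18 yaw 0.519 [-0.233  0.942  0.03 ] [-2.5 -0.1  6.3]
7.28 0.21 yaw 0.489 [-0.233  0.902  0.073] [-2.4  0.3  5.9]
7.53 0.24 yaw 0.459 [-0.237  0.88  -0.051] [-2.8  0.   5.5]
7.78 0.27 yaw 0.429 [-0.215  0.941  0.042] [-2.5 -0.   5.5]
8.03 0.3 yaw 0.399 [-0.281  0.899 -0.068] [-2.   0.2  6.9]
8.28 0.33 yaw 0.369 [-0.167  0.89  -0.039] [-2.5 -0.8  6.4]
8.53 0.36 yaw 0.339 [-0.282  0.937 -0.083] [-2.5 -0.9  6.3]
8.78 0.39 yaw 0.309 [-0.214  0.928 -0.164] [-2.  -0.4  5.7]
```

```bash
cat > /tmp/q0.txt <<'E'
-0.102804132 0.152491848 1.65973259 0 1.32936821 -0.802007805
E
python3 - <<'E'
from h import *
q=np.loadtxt('/tmp/q0.txt');x=0.39;hist=[]
while x<1.50:
    x+=0.02;q2=q.copy();q2[5]+=x;ctrl.set_joints(q2)
    r=[sensors.read_state() for _ in range(4)];s=r[0];tz=np.mean([k['wrist_torque'][2] for k in r]);a=np.array(s['eef_rot'])[:,1]
    print(round(s['t'],2),'x',round(x,3),'clk',round(x/.2618,2),'yaw',round(np.arctan2(a[1],a[0]),3),'tz',round(tz,3),np.round(s['force'],1),len({k['wrist_torque'][2] for k in r}))
    if abs(tz)>0.33: break
E
```

```text
9.03 x 0.41 clk 1.57 yaw 0.289 tz -0.126 [-1.4  0.2  5.7] 1
9.28 x 0.43 clk 1.64 yaw 0.269 tz 0.053 [-1.3 -0.2  5.7] 1
9.53 x 0.45 clk 1.72 yaw 0.249 tz 0.043 [-2.3 -0.3  6.2] 1
9.78 x 0.47 clk 1.8 yaw 0.229 tz -0.02 [-1.6 -0.4  6.4] 1
10.03 x 0.49 clk 1.87 yaw 0.209 tz 0.076 [-2.5 -0.2  5.7] 1
10.28 x 0.51 clk 1.95 yaw 0.189 tz 0.031 [-2.2 -0.6  6.1] 1
10.53 x 0.53 clk 2.02 yaw 0.169 tz -0.028 [-2.3  0.   5.7] 1
10.78 x 0.55 clk 2.1 yaw 0.149 tz -0.113 [-2.1 -0.3  5.6] 1
11.03 x 0.57 clk 2.18 yaw 0.129 tz -0.116 [-1.7 -0.4  5.4] 1
11.28 x 0.59 clk 2.25 yaw 0.109 tz -0.127 [-1.7 -1.1  5.8] 1
11.53 x 0.61 clk 2.33 yaw 0.089 tz -0.067 [-2.3 -0.5  7. ] 1
11.78 x 0.63 clk 2.41 yaw 0.069 tz -0.123 [-1.6 -0.8  6.7] 1
12.03 x 0.65 clk 2.48 yaw 0.049 tz -0.066 [-2.5 -1.1  5.8] 1
12.28 x 0.67 clk 2.56 yaw 0.029 tz -0.075 [-2.4 -0.6  6.1] 1
12.53 x 0.69 clk 2.64 yaw 0.009 tz 0.005 [-2.7 -0.8  7. ] 1
12.78 x 0.71 clk 2.71 yaw -0.011 tz 0.076 [-1.9 -0.1  6.3] 1
13.03 x 0.73 clk 2.79 yaw -0.031 tz 0.072 [-2.1 -0.8  6.9] 1
13.28 x 0.75 clk 2.86 yaw -0.051 tz 0.059 [-2.3  0.8  5.8] 1
13.53 x 0.77 clk 2.94 yaw -0.071 tz -0.141 [-2.3  0.5  6.6] 1
13.78 x 0.79 clk 3.02 yaw -0.091 tz 0.029 [-2.6 -0.2  5.7] 1
14.03 x 0.81 clk 3.09 yaw -0.111 tz -0.061 [-2.5 -0.2  5.6] 1
14.28 x 0.83 clk 3.17 yaw -0.131 tz -0.11 [-2.9 -0.6  5.9] 1
14.53 x 0.85 clk 3.25 yaw -0.151 tz -0.066 [-2.1 -0.6  6. ] 1
14.78 x 0.87 clk 3.32 yaw -0.171 tz -0.025 [-2.2  0.2  6.6] 1
15.03 x 0.89 clk 3.4 yaw -0.191 tz -0.113 [-1.1 -1.4  5.7] 1
15.28 x 0.91 clk 3.48 yaw -0.211 tz -0.09 [-2.3 -0.7  6.5] 1
15.53 x 0.93 clk 3.55 yaw -0.232 tz -0.371 [-2.4 -1.1  6.2] 1
```

```bash
python3 - <<'E'
from h import *
for i in range(6):
    ctrl.hold(0.03);s=sensors.read_state();print(round(s['t'],3),np.round(s['wrist_torque'],3),np.round(s['tau'][5],3))
p,d=optics.grab_frame('wrist');cv2.imwrite('pics/w2.png',p[:,:,::-1])
E
```

```text
15.567 [-0.037  0.975 -0.369] -0.319
15.6 [ 0.022  0.947 -0.318] -0.319
15.633 [ 0.049  0.967 -0.282] -0.318
15.667 [-0.007  0.96  -0.323] -0.318
15.7 [ 0.015  0.987 -0.287] -0.317
15.733 [-0.014  0.978 -0.321] -0.317
```

View pics/w2.png

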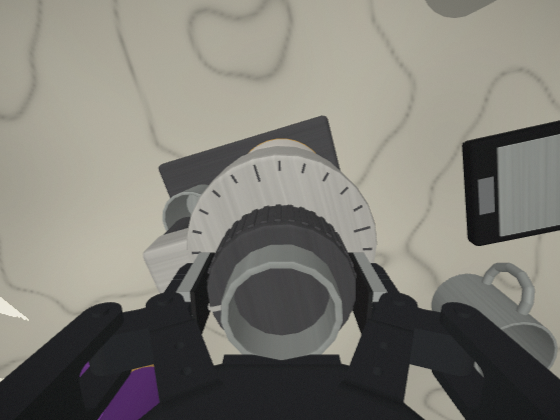

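```bash
python3 - <<'E'
from h import *
s=sensors.read_state();p,d=optics.grab_frame('wrist');print(s['tau'][5],s['eef_pos'])
np.savez('/tmp/w2.npz',p=p,d=d,pos=s['eef_pos'],rot=s['eef_rot'])
print(line_angle(p,d,s))
a=cv2.resize(p[190:370,180:390],None,fx=3.6,fy=3.6,interpolation=cv2.INTER_CUBIC);cv2.imwrite('pics/w2c.png',a[:,:,::-1])
E
```

```text
-0.31691755168139935 [537.65553018  31.13700182 231.40051525]
[(585, [307.0, 341.3], -77.9), (139, [226.6, 326.9], -157.7), (51, [214.6, 308.5], -178.2), (4, [215.0, 318.5], -169.4)]
```

View pics/w2c.png

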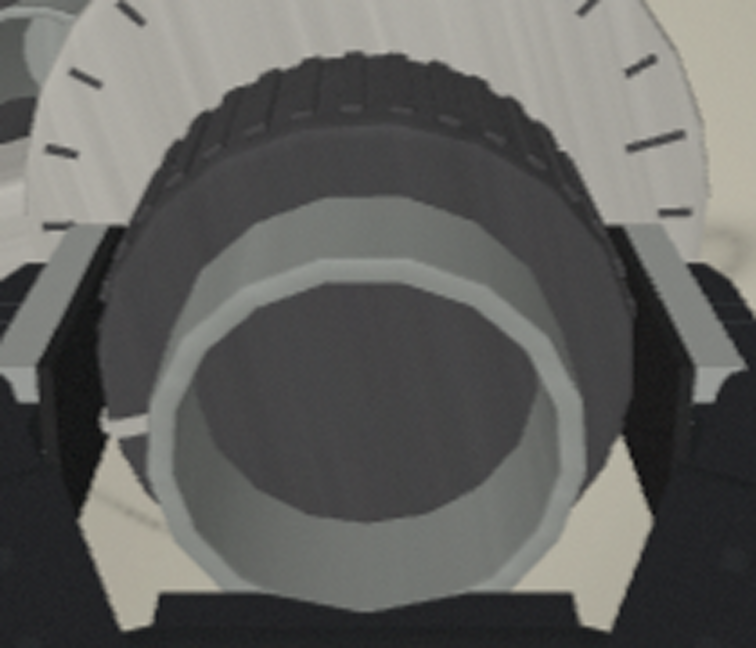

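```bash
python3 - <<'E'
from h import *
q=np.loadtxt('/tmp/q0.txt')
for x in (0.935,0.94,0.945,0.95):
    q2=q.copy();q2[5]+=x;ctrl.set_joints(q2);v=[]
    for i in range(3):
        s=sensors.read_state();v.append([s['tau'][5],s['wrist_torque'][2]]);ctrl.hold(.03)
    v=np.mean(v,0);print(round(s['t'],2),x,'q6-q0',round(s['q'][5]-q[5],4),v)
    if abs(v).max()>.5:break
E
```

```text
16.15 0.935 q6-q0 0.9356 [-0.18948039 -0.17384782]
16.5 0.94 q6-q0 0.9403 [-0.06951172 -0.0721373 ]
16.85 0.945 q6-q0 0.945 [0.03520946 0.01429681]
17.2 0.95 q6-q0 0.95 [0.03620464 0.05156226]
```

```bash
python3 - <<'E'
from h import *
q=np.loadtxt('/tmp/q0.txt')
x=0.95
while x<1.2:
    x+=0.015 if x<1.05 else 0.01
    q2=q.copy();q2[5]+=x;ctrl.set_joints(q2);v=[]
    for i in range(2):
        s=sensors.read_state();v.append([s['tau'][5],s['wrist_torque'][2]]);ctrl.hold(.02)
    v=np.mean(v,0);print(round(s['t'],2),round(x,3),round(x/.2618,2),'q6-q0',round(s['q'][5]-q[5],4),np.round(v,3))
    if abs(v).max()>.33:break
E
```

```text
17.5 0.965 3.69 q6-q0 0.965 [0.062 0.098]
17.78 0.98 3.74 q6-q0 0.9802 [-0.034 -0.025]
18.07 0.995 3.8 q6-q0 0.9951 [-0.012 -0.009]
18.35 1.01 3.86 q6-q0 1.0103 [-0.043 -0.079]
18.63 1.025 3.92 q6-q0 1.0253 [-0.05  -0.046]
18.92 1.04 3.97 q6-q0 1.0402 [-0.039 -0.06 ]
19.2 1.055 4.03 q6-q0 1.0552 [-0.005 -0.019]
19.48 1.065 4.07 q6-q0 1.0652 [-0.047 -0.031]
19.77 1.075 4.11 q6-q0 1.0753 [-0.075 -0.049]
20.05 1.085 4.14 q6-q0 1.0854 [-0.097 -0.084]
20.33 1.095 4.18 q6-q0 1.0954 [-0.112 -0.136]
20.62 1.105 4.22 q6-q0 1.1054 [-0.123 -0.118]
20.9 1.115 4.26 q6-q0 1.1155 [-0.126 -0.132]
21.18 1.125 4.3 q6-q0 1.1255 [-0.121 -0.096]
21.47 1.135 4.34 q6-q0 1.1354 [-0.114 -0.126]
21.75 1.145 4.37 q6-q0 1.1454 [-0.101 -0.121]
22.03 1.155 4.41 q6-q0 1.1558 [-0.252 -0.27 ]
22.32 1.165 4.45 q6-q0 1.1657 [-0.219 -0.238]
22.6 1.175 4.49 q6-q0 1.1756 [-0.184 -0.157]
22.88 1.185 4.53 q6-q0 1.1855 [-0.14  -0.109]
23.17 1.195 4.56 q6-q0 1.1957 [-0.208 -0.201]
23.45 1.205 4.6 q6-q0 1.2052 [-0.024 -0.045]
```

```bash
python3 - <<'E'
from h import *
s=sensors.read_state();p,d=optics.grab_frame('wrist')
print(line_angle(p,d,s), (178.2-125.8), 'hand-rot deg since w2',np.degrees(1.205-.93))
a=cv2.resize(p[190:370,180:390],None,fx=3.6,fy=3.6,interpolation=cv2.INTER_CUBIC);cv2.imwrite('pics/w3c.png',a[:,:,::-1])
E
```

```text
[(524, [315.4, 339.0], -85.4), (139, [226.9, 327.4], -172.9), (53, [214.2, 308.5], 165.8), (6, [215.5, 319.5], 175.8)] 52.39999999999999 hand-rot deg since w2 15.75633936609764
```

View pics/w3c.png

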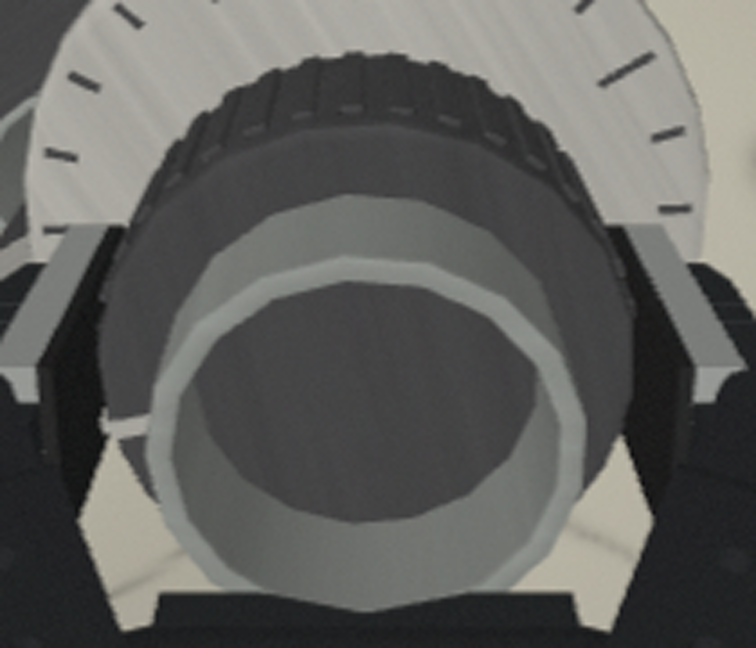

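The bright line sits at the same place in the hand, wrist (214,308), so the collar is following without slip. I'll go on gently towards the fifth click.

```bash
python3 - <<'E'
from h import *
q=np.loadtxt('/tmp/q0.txt')
x=1.205;prev=0
while x<1.44:
    x+=0.02 if x<1.27 else 0.01
    q2=q.copy();q2[5]+=x;ctrl.set_joints(q2);v=[]
    for i in range(2):
        s=sensors.read_state();v.append([s['tau'][5],s['wrist_torque'][2]]);ctrl.hold(.02)
    v=np.mean(v,0);print(round(s['t'],2),round(x,3),round(x/.2618,2),'q6-q0',round(s['q'][5]-q[5],4),np.round(v,3))
    if abs(v).max()>.33:break
E
```

```text
23.78 1.225 4.68 q6-q0 1.225 [0.023 0.031]
24.07 1.245 4.76 q6-q0 1.2449 [0.087 0.045]
24.35 1.265 4.83 q6-q0 1.2645 [0.236 0.232]
24.63 1.285 4.91 q6-q0 1.2839 [0.491 0.499]
```

Steep rise to 0.49 N m, a clear touch. The neg→pos torque crossings at x ≈ 0.175, 0.43, 0.69, 0.945 and 1.215 mark the notches, so zero is at about 1.22 and the fourth click back at about 0.175. I'll photograph the line here, then back off click by click.

```bash
python3 - <<'E'
from h import *
q=np.loadtxt('/tmp/q0.txt')
s=sensors.read_state();p,d=optics.grab_frame('wrist');print(line_angle(p,d,s))
np.savez('/tmp/w4.npz',p=p,d=d,pos=s['eef_pos'],rot=s['eef_rot'])
for x in (1.22,1.09,.958,.827,.697,.566,.435,.305,.19,.175):
    q2=q.copy();q2[5]+=x;ctrl.set_joints(q2);ctrl.hold(.05);v=[]
    for i in range(2):
        s=sensors.read_state();v.append([s['tau'][5],s['wrist_torque'][2]]);ctrl.hold(.02)
    print(round(s['t'],2),x,round((1.22-x)/.2618,2),round(s['q'][5]-q[5],4),np.round(np.mean(v,0),3))
s=sensors.read_state();p,d=optics.grab_frame('wrist');print(line_angle(p,d,s))
cv2.imwrite('pics/w5.png',p[:,:,::-1])
E
```

```text
[(501, [317.1, 338.3], -88.1), (145, [226.7, 327.5], -177.5), (54, [214.2, 308.6], 161.3), (6, [215.5, 319.5], 171.2)]
25.02 1.22 0.0 1.2197 [0.145 0.12 ]
25.35 1.09 0.5 1.0901 [-0.034 -0.01 ]
25.69 0.958 1.0 0.9575 [0.22  0.232]
26.03 0.827 1.5 0.8271 [-0.024 -0.047]
26.37 0.697 2.0 0.6966 [0.18 0.16]
26.71 0.566 2.5 0.5662 [-0.071 -0.06 ]
27.05 0.435 3.0 0.4345 [0.194 0.206]
27.38 0.305 3.5 0.305 [0.015 0.051]
27.72 0.19 3.93 0.1898 [0.068 0.045]
28.05 0.175 3.99 0.1745 [0.21  0.211]
[(450, [271.5, 347.4], -68.6), (154, [227.2, 326.8], -114.0), (136, [336.2, 325.6], -4.2), (49, [215.2, 308.4], -134.6)]
```

View pics/w5.png

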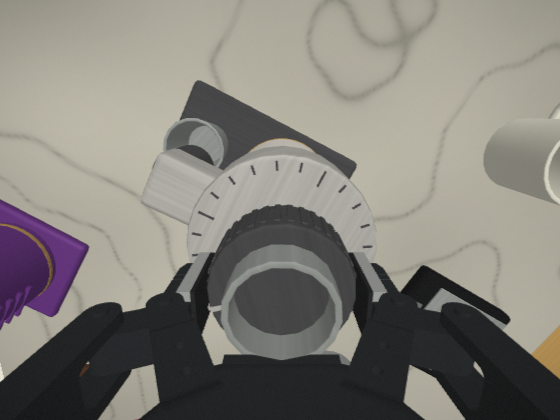

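```bash
python3 - <<'E'
from h import *
q=np.loadtxt('/tmp/q0.txt')
q2=q.copy();q2[5]+=.162;ctrl.set_joints(q2);ctrl.hold(.05);s=sensors.read_state();print(s['tau'][5],s['wrist_torque'][2],s['force'])
ctrl.gripper_to(85)
s=sensors.read_state();print(s['t'],s['grip_width'],s['eef_pos'],s['force'])
ctrl.move_l([s['eef_pos'][0],s['eef_pos'][1],300],vel=120)
f=np.load('/tmp/w1.npz')
ctrl.move_l([537,31,380],rot=Rd(2.27),vel=150);ctrl.hold(.1)
s=sensors.read_state();p,d=optics.grab_frame('wrist');print(s['t'],s['eef_pos'],line_angle(p,d,s),line_angle(f['p'],f['d'],dict(eef_pos=f['pos'],eef_rot=f['rot'])))
a=cv2.resize(p[130:245,220:345],None,fx=5,fy=5,interpolation=cv2.INTER_CUBIC);cv2.imwrite('pics/w6c.png',a[:,:,::-1])
np.savez('/tmp/w6.npz',p=p,d=d,pos=s['eef_pos'],rot=s['eef_rot'])
E
```

```text
0.021486853365786374 0.0572624778550234 [-2.56213227  0.60124283  5.91930087]
28.775 85.43677019688141 [537.8468417   31.20649629 230.34549554] [-0.54043441 -0.30494534  0.77052472]
30.2833 [536.21721876  31.0884699  377.90064285] [(52, [283.2, 230.3], -48.9), (10, [249.5, 204.5], -134.8), (4, [303.5, 223.5], -7.4), (2, [247.0, 200.5], -141.8)] [(50, [281.8, 229.3], -48.4), (12, [249.0, 208.5], -125.8), (4, [301.5, 222.5], -7.7), (2, [264.5, 225.5], -82.7)]
```

View pics/w6c.png

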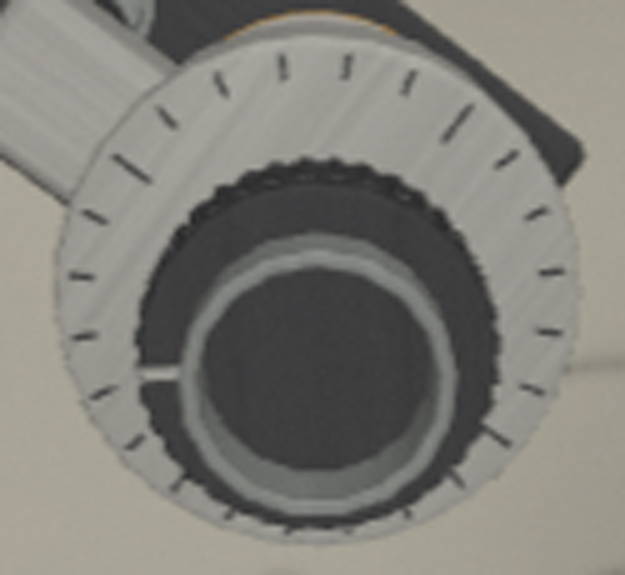

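```bash
python3 - <<'E'
from h import *
s=sensors.read_state();p,d=optics.grab_frame('wrist');print(s['t'],line_angle(p,d,s)[:2])
for n in('top','scene'):
    p,d=optics.grab_frame(n);P=cloud(n,d);h=cv2.cvtColor(p,cv2.COLOR_RGB2HSV)
    m=(h[...,0]>125)&(h[...,0]<150)&(h[...,1]>90)
    q=P[m&(P[...,2]>200)&(P[...,2]<245)];
    if len(q): print(n,'purple collar',cv2.minEnclosingCircle(q[:,:2].astype(np.float32)),q[:,2].max())
    g=h[...,0];m=((g<12)|(g>170))&(h[...,1]>90)&(h[...,2]<110)&(P[...,2]>5)&(np.hypot(P[...,0]-454,P[...,1]+327)<50)
    v,u=np.nonzero(m)
    if len(u):
        (a,b),r=cv2.minEnclosingCircle(np.c_[u,v].astype(np.float32));print(n,'lid',a,b,r,ray(n,a,b,20))
    k=m&(P[...,2]>38)
    if k.any(): print('knob',P[k].mean(0),k.sum())
for a in (0,.5,1,1.5,2,2.5,3):
    qq=ctrl.solve_ik([454,-327,60],Rd(a));print(a,None if qq is None else np.round(qq,2))
E
```

```text
30.3333 [(54, [283.6, 230.2], -48.1), (11, [249.5, 204.4], -134.9)]
top purple collar ((314.7269592285156, -203.04302978515625), 31.252159118652344) 243.61278378640216
top lid 395.4705810546875 245.0 8.529504776000977 [ 453.87331405 -326.17163648   20.        ]
knob [ 452.13366636 -327.14725089   46.40433249] 42
scene purple collar ((318.8825378417969, -196.5992889404297), 32.329734802246094) 238.0643875499661
scene lid 249.5 172.72222900390625 6.8876423835754395 [ 454.67886775 -326.56218031   20.        ]
knob [ 455.74690393 -323.17595816   44.36649164] 27
0 [-0.78  0.41  1.73 -0.    1.    0.79]
0.5 [-0.78  0.41  1.73 -0.    1.    0.29]
1 [-0.78  0.41  1.73 -0.    1.   -0.21]
1.5 [-0.78  0.41  1.73 -0.    1.   -0.71]
2 [-0.78  0.41  1.73 -0.    1.   -1.21]
2.5 [-0.78  0.41  1.73 -0.    1.   -1.71]
3 [-0.78  0.41  1.73 -0.    1.   -2.21]
```

The line has been steady since release (-134.8° then -134.9°). Now to look at the lid close up.

```bash
python3 - <<'E'
from h import *
a=-0.74
ctrl.move_ptp([454,-326.5,260],Rd(a))
ctrl.move_l([454,-326.5,175],vel=200);ctrl.gripper_to(36,force=30)
s=sensors.read_state();p,d=optics.grab_frame('wrist');P=cloud('wrist',d,s)
print(s['t'],s['eef_pos'])
cv2.imwrite('pics/w7.png',p[:,:,::-1])
h=cv2.cvtColor(p,cv2.COLOR_RGB2HSV);g=h[...,0]
m0=((g<14)|(g>170))&(h[...,1]>90)&(h[...,2]<130)&(np.hypot(P[...,0]-454,P[...,1]+327)<50)
for lo,hi in((40,52),(16,25),(12,52)):
    m=m0&(P[...,2]>lo)&(P[...,2]<hi);q=P[m]
    if len(q): print(lo,len(q),cv2.minEnclosingCircle(q[:,:2].astype(np.float32)),q.mean(0))
y=Rd(a)[:,1];print('corr',-2*y)
E
```

```text
33.6 [ 454.05715384 -326.57872537  175.27665909]
40 549 ((454.1477966308594, -327.57183837890625), 10.867103576660156) [ 454.7657833  -328.12309166   46.52979304]
16 1956 ((454.8217468261719, -327.22308349609375), 26.54269027709961) [ 456.60868659 -328.9430094    20.99028543]
12 2595 ((454.8217468261719, -327.22308349609375), 26.54269027709961) [ 456.35258795 -328.91615144   26.80313086]
corr [ 1.34857582  1.47693712 -0.        ]
```

View pics/w7.png

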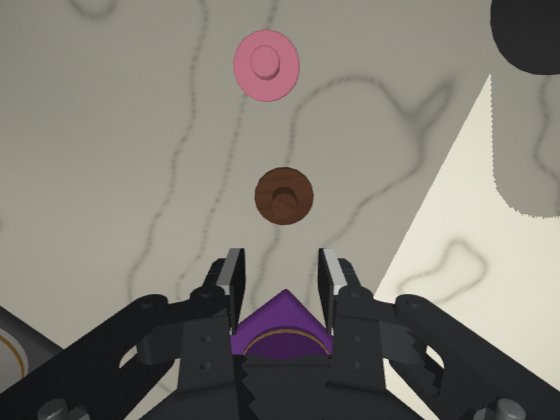

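```bash
python3 - <<'E'
from h import *
X=[455.5,-326.3]
ctrl.move_l([*X,75],vel=150)
c=ctrl.move_l([*X,49],vel=30,threshold=4)
s=sensors.read_state();print('contact',c,s['t'],s['eef_pos'],s['force'])
if c: ctrl.move_l([*X,s['eef_pos'][2]+4],vel=40)
ctrl.gripper_to(15,force=30)
s=sensors.read_state();print(s['t'],s['grip_width'],s['eef_pos'],s['force'])
E
```

```text
contact False 35.4833 [ 455.65093602 -326.43570539   49.16236616] [0.65053293 0.28071632 0.36290626]
35.7583 20.948999133739147 [ 455.81420896 -326.57949016   49.42376223] [ 0.2042015  -0.69654689  1.20755014]
```

```bash
python3 - <<'E'
from h import *
X=[455.5,-326.3]
ctrl.move_l([*X,340],vel=200)
ctrl.move_ptp([537.6,31.1,340],Rd(0.3));ctrl.hold(.1)
s=sensors.read_state();p,d=optics.grab_frame('wrist');print(s['t'],s['grip_width'],s['eef_pos'],s['force'])
cv2.imwrite('pics/w8.png',p[:,:,::-1])
p,d=optics.grab_frame('scene');cv2.imwrite('pics/s8.png',cv2.resize(p[120:270,200:370],None,fx=3.5,fy=3.5)[:,:,::-1])
E
```

```text
38.8417 20.96045537822445 [537.75475806  29.79498734 339.91625305] [-0.11989047 -0.74923884 -0.04320286]
```

View pics/w8.png

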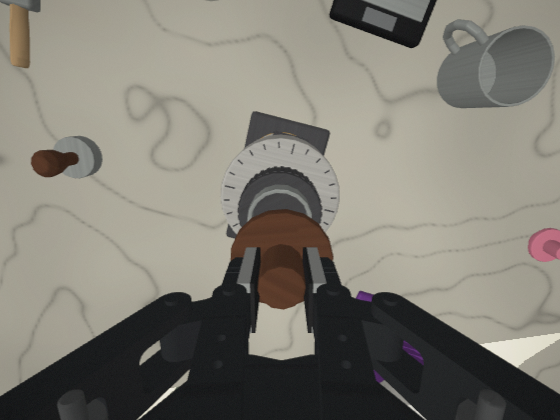

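View pics/s8.png

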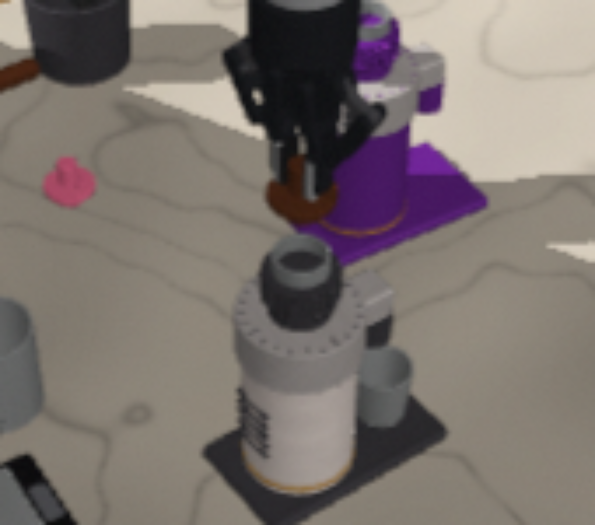

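The lid is held level between the fingers, with its flange around wrist (281,265). I'll measure its centre in the tool frame, then descend.

```bash
python3 - <<'E'
from h import *
s=sensors.read_state();p,d=optics.grab_frame('wrist');P=cloud('wrist',d,s);h=cv2.cvtColor(p,cv2.COLOR_RGB2HSV);g=h[...,0]
L=(P-s['eef_pos'])@np.array(s['eef_rot'])
m=((g<14)|(g>170))&(h[...,1]>90)&(np.hypot(L[...,0],L[...,1])<45)&(L[...,2]>20)&(L[...,2]<42)
q=L[m];print(s['eef_pos'],m.sum(),cv2.minEnclosingCircle(q[:,:2].astype(np.float32)),np.median(q[:,2]))
ctrl.move_l([537.6,31.1,312],vel=100);ctrl.hold(.1)
s=sensors.read_state();print(s['t'],s['eef_pos'])
E
```

```text
[537.74405299  29.92757281 339.94292753] 3311 ((0.9652987718582153, -0.44664904475212097), 26.71045684814453) 28.525616927374696
39.525 [537.95873314  31.03103624 312.62900007]
```

```bash
python3 - <<'E'
from h import *
c=ctrl.move_l([537.0,30.9,283.5],vel=25,threshold=5)
s=sensors.read_state();print(c,s['t'],s['eef_pos'],s['force'],s['wrist_torque'])
E
```

```text
True 40.4667 [536.84061833  30.92046781 286.38208881] [-0.65208101 -0.04719866  3.74209547] [ 0.03036768  0.01404358 -0.02237491]
```

Contact came at TCP z 286.4, exactly the seated height (a plug on the rim would have stopped about 12 mm higher). Releasing now.

```bash
python3 - <<'E'
from h import *
ctrl.gripper_to(40)
ctrl.move_l([537.0,30.9,345],vel=100)
ctrl.move_l([537.0,30.9,380],rot=Rd(0.3),vel=150);ctrl.hold(.1)
s=sensors.read_state();p,d=optics.grab_frame('wrist');P=cloud('wrist',d,s)
print(s['t'],s['grip_width']);cv2.imwrite('pics/w9.png',p[:,:,::-1])
h=cv2.cvtColor(p,cv2.COLOR_RGB2HSV);g=h[...,0]
m0=((g<14)|(g>170))&(h[...,1]>90)&(np.hypot(P[...,0]-538,P[...,1]-31)<50)
for lo,hi in((250,264),(276,292)):
    q=P[m0&(P[...,2]>lo)&(P[...,2]<hi)]
    print(lo,len(q),cv2.minEnclosingCircle(q[:,:2].astype(np.float32)),np.median(q[:,2]),np.ptp(q[:,2]))
print(line_angle(p,d,s))
ctrl.move_ptp([480,260,400],Rd(0.9))
for n in ('scene','top'):
    p,d=optics.grab_frame(n);cv2.imwrite(f'pics/{n}9.png',p[:,:,::-1])
print(sensors.read_state()['t'])
E
```

```text
42.025 39.88689126852928
250 2483 ((537.7998046875, 31.861221313476562), 26.538110733032227) 257.92350830045325 11.868738570701055
276 723 ((537.7305908203125, 31.53084945678711), 10.900829315185547) 283.7518277890006 10.487957664475744
[(1, [248.0, 210.0], 126.4), (1, [246.0, 203.0], 114.2)]
43.1167
```

View pics/w9.png

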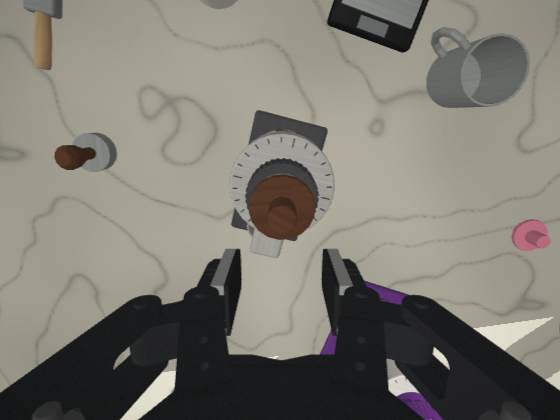

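View pics/scene9.png

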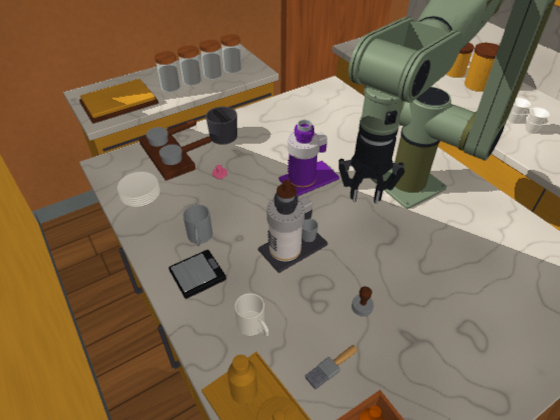

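View pics/top9.png

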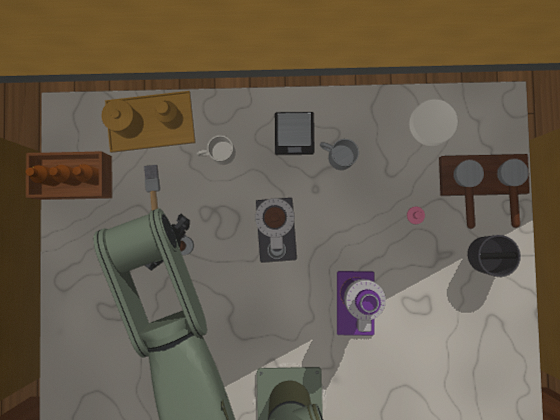

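```bash
python3 -c "
from plant import ctrl
ctrl.finish_job()"
```

```text
the job is handed in; nothing more can be done
```

The collar is set four clicks back from the burrs' touch, the lid is on the throat, and I handed the job in at about 43 s of the 67 s allowed.

**Collar:** I turned it clockwise, and the torque rose steeply to about 0.49 N m, a clear touch well below the 1 N m that forces the burrs. I then backed it off four notches, measured at about 4.04 clicks from the zero notch by hand angle. After release the bright line held still (-134.8°, then -134.9°).

**Lid:** The brown lid met the rim at the seated height. The wrist camera then showed its flange top 258 mm up (257 expected), within about 1 mm of the throat's axis.

**Rest of the counter:** In the last overview pictures everything else was where it started, including the pink lid and purple grinder. The tamper was partly hidden by the arm in the last top view.

**What disagreed:**
- **Start position:** the final line is 9°, or 0.6 click, from its start, so the collar apparently did not start on a notch. I counted from the touch and the felt notches, not from the start.
- **Camera angle:** the in-hand camera alone gave 4.26 clicks from touch to rest where 4.1 was expected. The hand's twist at touch accounts for most of that, bringing it to about 4.14.
- **Last look:** the lid hides the line from above, so I could not recheck the collar after placing the lid. The hand did not go below the lid's flange there.

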